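# Closing time: serving tools back on their silhouette pads

## Task

Closing time: put the disher, the tongs, the wafer tin and the parfait cup back, each on the rubber pad that bears its own silhouette, lying squarely on the silhouette and pointing the same way as it. Do the three metal things first, in any order, and the glass last of all, kept upright and set down gently. Leave the sauce bottle and the sprinkle shaker standing where they are.

Things in the scene. Friction and masses are not known exactly. Their poses are not given: they have to be found in the camera images.
- disher: Pewter ice-cream disher on its back, 180 mm long: handle 22 mm wide and high, x -108 to +12 mm; short shank; round bowl 47 mm across, 24 mm high, centre at x +48.5 mm. Thumb lever, up to 33 mm high, over x -75 to -20 mm. Origin on the underside, under the handle's front (good to grip there, across y); x towards the bowl, z up. About 0.16 kg.
- tongs: Chrome serving tongs lying flat, rigid, 180 mm long, 22 mm high: round spring end at x -108 mm; two parallel arms, 28 mm over their outsides, x -60 to +25 mm; then spreading to blunt tips, 46 mm over their outsides, at x +72 mm. Origin on the underside between the arms (grip there, across y); x towards the tips, z up. About 0.10 kg.
- tin: Plain closed rectangular metal wafer tin, 100 mm (x) by 48 mm (y) by 45 mm high, a thin lid band adding 1 mm a side; rigid, does not open. Origin under its centre, z up. Either way round is the same. About 0.15 kg.
- parfait: Tall clear glass parfait cup standing upright, 150 mm high: foot 64 mm across, thin stem, bowl widening to a straight-sided top part 62 mm in outer diameter from 95 mm up to the rim. Open at the top. Origin under the foot's centre, z up. 0.22 kg.
- pad_disher: Fixed black rubber pad, 3 mm thick, 188 mm (x) by 64 mm (y), with a pale inlaid life-size silhouette of the disher (long handle and one round bowl). Origin under the pad's centre, z up. A disher lying on its silhouette has its origin at x +18 mm, y 0 of the pad, underside at z 3 mm, its x along the pad's x (bowl to +x).
- pad_tongs: Fixed black rubber pad, 3 mm thick, 188 mm (x) by 64 mm (y), with a pale inlaid life-size silhouette of the tongs (two arms that spread). Origin under the pad's centre, z up. Tongs lying on their silhouette have their origin at x +18 mm, y 0 of the pad, underside at z 3 mm, their x along the pad's x (tips to +x).
- pad_tin: Fixed black rubber pad, 3 mm thick, 124 mm (x) by 72 mm (y), with a pale inlaid life-size silhouette of the tin (a plain rectangle 100 by 48 mm). Origin under the pad's centre, z up. A tin on its silhouette is centred on the pad with its long side along the pad's x, its underside at z = 3 mm.
- pad_parfait: Fixed black rubber pad, 3 mm thick, round, 92 mm across, with a pale inlaid life-size silhouette of the parfait cup's foot (a plain circle 64 mm across). Origin under the pad's centre, z up. The cup stands centred on it, its underside at z = 3 mm.
- sauce: Bystander: white sauce bottle standing upright in the middle of the counter, 48 mm across, 150 mm high, loose. Origin under its centre.
- shaker: Bystander: small amber sprinkle shaker with a steel lid standing upright in the middle of the counter, 44 mm across, 100 mm high, loose. Origin under its centre.
Mind the look-alikes: they are no part of the job. Leave any purple or red look-alike of the parfait alone.

How it is judged (in metres and radians):
On the way, in this order (a step that is already met when the one before it is completed fails the run):
1. disher, tongs and tin each lie on their own silhouette, before the glass stands on its pad (angle between each of disher, tongs, tin's own z axis and vertical below 0.1 rad and linear speed of each of disher, tongs, tin below 0.03 m/s and z of disher in the frame of pad_disher between -0.002 and 0.008 m and x of disher in the frame of pad_disher between 0.003 and 0.033 m and y of disher in the frame of pad_disher between -0.015 and 0.015 m and angle between the x axis of disher and the x axis of pad_disher, either way round below 0.26 rad and x of pad_disher in the frame of disher between -0.034 and -0.002 m and z of tongs in the frame of pad_tongs between -0.002 and 0.008 m and x of tongs in the frame of pad_tongs between 0.003 and 0.033 m and y of tongs in the frame of pad_tongs between -0.015 and 0.015 m and angle between the x axis of tongs and the x axis of pad_tongs, either way round below 0.26 rad and x of pad_tongs in the frame of tongs between -0.034 and -0.002 m and z of tin in the frame of pad_tin between -0.002 and 0.008 m and x of tin in the frame of pad_tin between -0.015 and 0.015 m and y of tin in the frame of pad_tin between -0.015 and 0.015 m and angle between the x axis of tin and the x axis of pad_tin, either way round below 0.26 rad), for 0.2 s.
2. the glass stands on its own pad, the other three still in place (all of step 1 and angle between parfait's own z axis and vertical below 0.1 rad and linear speed of parfait below 0.03 m/s and z of parfait in the frame of pad_parfait between -0.002 and 0.008 m and horizontal distance between parfait and pad_parfait below 0.015 m), for 0.2 s.
At the end, for the whole second after the job is handed in: Disher, tongs, tin and glass rest level on their own pads, within 15 mm of the silhouette in each direction (the glass within 15 mm of the centre) and within 15 degrees of its direction; disher bowl and tongs tips at the same end as on the silhouette; all released and at rest (all of step 2); the robot touches nothing.
It fails at once if the sauce bottle is shoved or knocked over (distance of sauce from where it was at the start of the episode above 0.03 m or angle between sauce's own z axis and vertical above 0.4 rad).
It fails at once if the sprinkle shaker is shoved or knocked over (distance of shaker from where it was at the start of the episode above 0.03 m or angle between shaker's own z axis and vertical above 0.4 rad).
It fails at once if the glass is tipped over (angle between parfait's own z axis and vertical above 0.6 rad).
It fails at once if the glass is dropped or banged down onto its pad (faster than 0.45 m/s within 20 mm of it) (z of parfait in the frame of pad_parfait below 0.02 m and horizontal distance between parfait and pad_parfait below 0.05 m and linear speed of parfait above 0.45 m/s).
It also fails if it takes over 128 s, if anything falls off the work surface, if the arm or the gripper's body presses on something with over 40 N, if the wrist force passes 120 N, or if a joint passes its speed limit or range.

## Robot

A 6-joint arm with a two-finger parallel gripper is mounted at the origin on the work surface. World frame = base frame: x ahead of the robot, y to its left, z up, the work surface at z = 0. Lengths are in mm, angles in rad, forces in N, time in s.
With the tool pointing down it reaches from about 275 to 1000 mm from the base axis. Payload 8.4 kg.
Tool frame: the origin (TCP) lies midway between the tips of the shut fingers; the grasp point (between the pads) lies 19 mm behind it; z points along the fingers, y is the line along which they close (so a half turn about z gives the same grasp; the last joint's range is limited). The gripper opens to 85 mm and grips with 20 to 120 N. Pads are 22 mm wide; open, the fingers measure 114 mm over their backs; the gripper's body (76 mm by 85 mm) begins 54 mm behind the grasp point. The pads swing forward as they close: fully open they stand 13 mm farther back than shut.
Start: joints at [-1.34, 0.353, 1.633, -0, 1.155, -0.002], TCP at [144.188, -608.143, 231.281] pointing down, gripper open.
Joint ranges: [-2.63, 2.63], [-0.92, 2.1], [0.06, 2.66], [-1.3, 4.44], [0, 2.69], [-3.02, 3.02]. Speed limits (rad/s): [2.22, 2.22, 2.79, 3.14, 3.14, 3.14].

## Interface

Orientations are given as [roll, pitch, yaw] about the fixed x, y, z axes, in that order (R = Rz(yaw) Ry(pitch) Rx(roll)).
In Python, from rig import telemetry, optics, r gives the robot as it stands.
- The arm moves only by the tool play_rows, never from a script. Its arguments are lists of equal length, an entry for each row: "dp": the shift along the tool's x, y, z in units of 40 mm (1.0 is 40 mm), a list of three; "rot": the turn, a rotation vector about the tool's x, y, z in units of 6 degrees (1.0 is 6 degrees), a list of three. In form: {"dp": [[tx, ty, tz], ...], "rot": [[ax, ay, az], ...]}. A call has 1 to 5 rows; each row is the pose to reach, as a shift and turn from the pose commanded when the call began, along the tool's axes at that moment; what a row does not reach only later rows make up. A row lasts 1/12 s, in which the tool goes at most 41.7 mm and 7.16 degrees, less where a joint would pass 70% of its speed; a pose out of reach is approached as far as the arm can. A call with a gripper value outside its range is refused whole. "fingers" is the opening, from 0 (shut) to 1 (fully open), set as the call begins (left out, the last holds). The fingers move at their own pace and stop on an object; "grip_force" is the grip in N (left out, the last holds). Time passes only in rows, so rows that repeat a pose let the fingers close. It gives the time, the measured TCP pose, the force, the opening and the grip force at its end, in the units of the state.
- telemetry.sense(): the state, without advancing time (a new reading comes with each control period).
- optics.grab_frame(name): name is "side" or "top" or "wrist"; returns a dict with "color" (384x512x3 uint8, red, green, blue), "mtx" (3x3 intrinsics, pixels), "D" ([k1, k2, p1, p2, k3] as OpenCV has them; the pictures are not rectified), "R" (3x3) and "t" (3): a world point X has camera coordinates R X + t; the wrist camera has in their place "mount" (4x4, takes a point from camera to tool coordinates, whose origin is the TCP and whose axes are the flange's). Camera axes: x right, y down, z forward; pixel columns grow to the right and rows downward; lengths in mm; the calibration is good to about 2 mm. A picture is of the moment at which its call begins: read the wrist's pose just before it. There is no depth.
- r.sign_off(): hands the job in; it is judged then, once.
The state is a dict: "clock": time; "qpos": joint angles; "qvel": joint speeds; "joint_efforts": joint torques, N m; "eef_pos": TCP position; "tcp_rot": TCP orientation; "contact_force": force on the tool from outside, world axes, zero at the start; "wrist_torque": the same for the moment, N m; "opening": opening from 0.0 (shut) to 1.0 (fully open); "grasp_force": force on a finger pad.
Only numpy, scipy, OpenCV 4.12 (cv2) and the standard library are available. Lean on these libraries where they do the work, as an engineer would, in place of code of your own. Each camera call takes 0.05 s, during which the arm holds its last target. There are 200 camera calls.

## Working session

There is one attempt and no reset: what is moved stays moved. The work goes in short steps, Python scripts to look and compute and a tool call to move; the robot and the scene stay as the last step left them, time stands still between calls to the robot, and variables do not carry over. Pictures are saved under pics/ and viewed, at most 14 in all, crops included, and the job is handed in when it is done.

Besides the shell and the picture viewer there is one more tool, called after "Request:" as name(argument=value, ...) on one line, values as JSON. play_rows: Moves the arm, as the interface text tells. Its arguments: {"type":"object","properties":{"dp":{"type":"array"},"rot":{"type":"array"},"fingers":{"type":"number"},"grip_force":{"type":"number"}},"required":["dp","rot"]}

```bash
mkdir -p pics; ls; cat > h.py <<'E'
import numpy as np, cv2
from scipy.spatial.transform import Rotation as Rn
from rig import telemetry, optics, r
def snap(n,save=None):
    s=telemetry.sense(); f=optics.grab_frame(n)
    if save: cv2.imwrite('pics/'+save,f['color'][:,:,::-1])
    if 'mount' in f:
        T=np.eye(4);T[:3,:3]=Rn.from_euler('xyz',s['tcp_rot']).as_matrix();T[:3,3]=s['eef_pos']
        W=np.linalg.inv(T@np.array(f['mount'])); f['R']=W[:3,:3]; f['t']=W[:3,3]
    return f
def ray(f,px,z):
    R=np.array(f['R']);t=np.array(f['t'])
    p=cv2.undistortPoints(np.array(px,float).reshape(-1,1,2),np.array(f['mtx']),np.array(f['D'])).reshape(-1,2)
    d=np.c_[p,np.ones(len(p))]@R; c=-R.T@t
    return (c+d*((z-c[2])/d[:,2])[:,None])[:,:2]
def proj(f,X):
    return cv2.projectPoints(np.array(X,float).reshape(-1,1,3),cv2.Rodrigues(np.array(f['R']))[0],np.array(f['t']),np.array(f['mtx']),np.array(f['D']))[0].reshape(-1,2)
E
python3 - <<'E'
from h import *
a=snap('top','top.png');b=snap('side','side.png')
for f in (a,b): print(-np.array(f['R']).T@np.array(f['t']))
print(telemetry.sense())
c=cv2.imread('pics/top.png');cv2.imwrite('pics/topb.png',cv2.resize(c,(800,600),interpolation=cv2.INTER_CUBIC))
c=cv2.imread('pics/side.png');cv2.imwrite('pics/sideb.png',cv2.resize(c,(800,600),interpolation=cv2.INTER_CUBIC))
E
```

```text
pics
[ 405.87971281   54.93320693 1291.89446145]
[126.50136607 707.04344024 662.42177654]
{'clock': 0.1, 'qpos': array([-1.34043176e+00,  3.53570657e-01,  1.63406419e+00,  1.29739255e-05,
        1.15516182e+00, -2.37846062e-03]), 'qvel': array([ 0.00073963, -0.00173468, -0.00377117, -0.00076872, -0.00205028,
        0.00027797]), 'joint_efforts': array([-2.37561007e-04, -6.06355691e+01, -3.42818499e+01,  4.32792388e-05,
        3.83614388e-03,  4.53927839e-05]), 'eef_pos': array([ 144.07662487, -607.7388507 ,  230.63998665]), 'tcp_rot': array([-3.14038867e+00, -1.47266825e-05,  2.32737774e-01]), 'contact_force': array([ 0.94305454, -0.48804536,  0.77894255]), 'wrist_torque': array([ 0.0517414 ,  0.01362284, -0.04140814]), 'grasp_force': 0.0, 'opening': 0.9990331357761479}
```

View pics/topb.png

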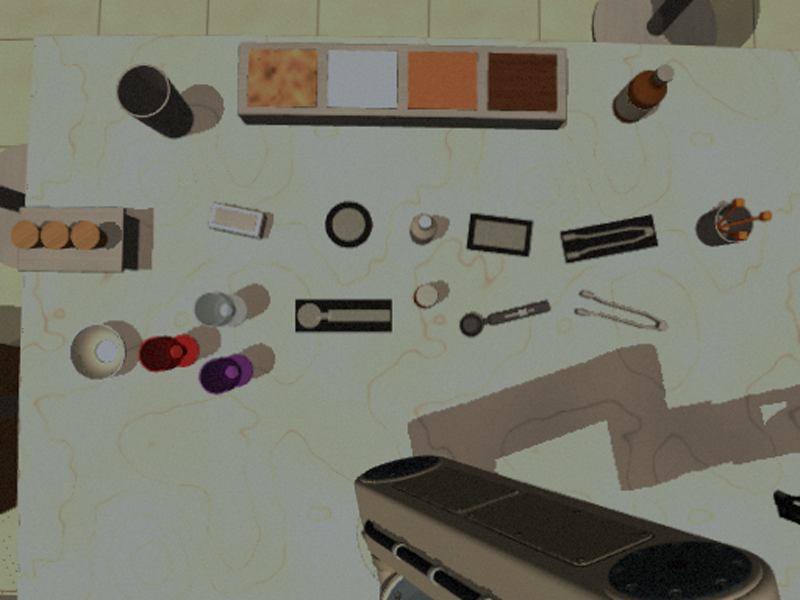

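View pics/sideb.png

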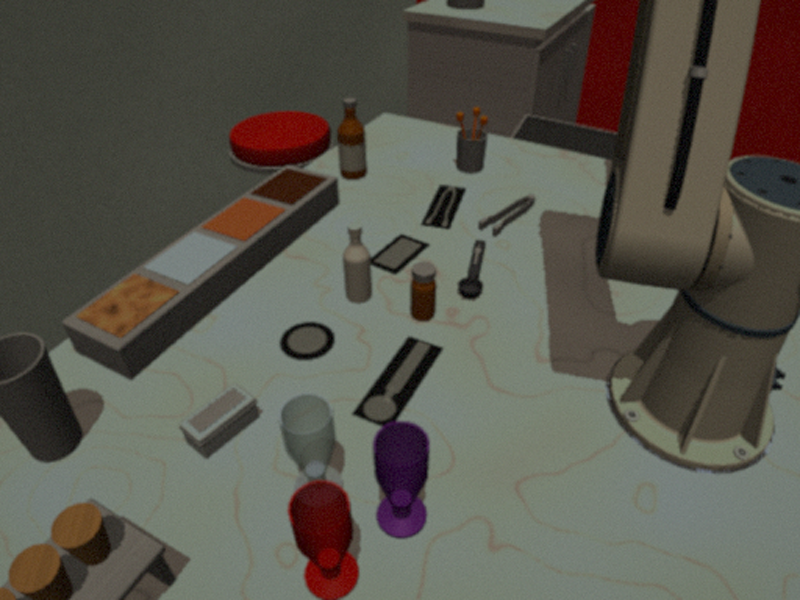

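Top view (800-px scale):
- Parfait candidates: clear glass at (220,308), red at (168,352), purple at (225,373). The clear one fits the description, since the task says to leave red and purple alone.
- Pads: parfait (348,224), tin (500,234), tongs (608,238), disher (343,315) with its bowl on the left.
- Objects: tin (238,220), disher with bowl at (470,324), tongs (620,310).

Next I'll confirm the glass in a crop and measure.

```bash
python3 - <<'E'
from h import *
f=snap('top');im=f['color'];cv2.imwrite('pics/t2.png',im[:,:,::-1])
g=im.max(2)
m=((g<50)).astype(np.uint8)
m[:125]=0;m[230:]=0
cs,_=cv2.findContours(m,cv2.RETR_EXTERNAL,cv2.CHAIN_APPROX_NONE)
for c in cs:
    if cv2.contourArea(c)<150: continue
    (x,y),_,_=cv2.minAreaRect(c)
    w=ray(f,c.reshape(-1,2),3).astype(np.float32)
    rc=cv2.minAreaRect(w); print('px',round(x),round(y),'world',np.round(rc[0],1),np.round(rc[1],1),round(rc[2],1))
def crop(x0,x1,y0,y1,k): return cv2.resize(im[y0:y1,x0:x1,::-1],None,fx=k,fy=k,interpolation=cv2.INTER_CUBIC)
A=crop(290,430,130,220,5);B=crop(85,225,120,255,4)
cv2.imwrite('pics/A.png',A);cv2.imwrite('pics/B.png',B)
E
```

```text
px 220 202 world [416.1 156.7] [ 57.7 185.4] 0.9
px 391 160 world [ 551.  -366.8] [ 23.  184.1] 15.9
px 386 154 world [ 570.7 -351.5] [ 25.2 164. ] 9.4
px 388 144 world [ 600.2 -357.9] [ 25.9 184.4] 5.5
px 319 150 world [ 578.2 -144.8] [120.8  68.9] 84.1
px 83 154 world [556.7 578.5] [114.1  29.5] 0.2
px 455 148 world [ 593.7 -567.2] [72.1 54. ] 23.7
px 222 144 world [593.  150.6] [82.8 88.5] 0.9
```

View pics/A.png

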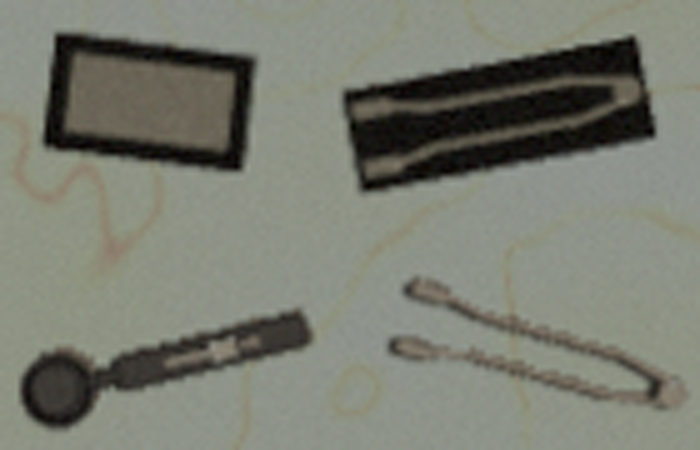

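View pics/B.png

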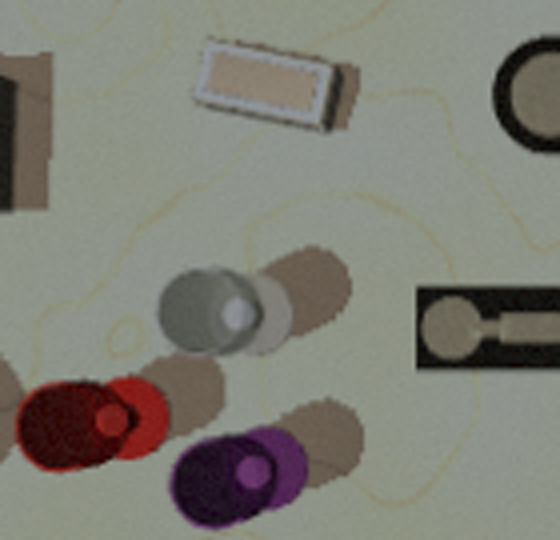

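The crops show:
- Tin pad on the left and tongs pad on the right, with the silhouette's tips to the left.
- Disher with its bowl on the left at (59,388).
- Tongs with tips on the left and the spring end at (682,392).
- The clear glass in crop B at rim (209,311), which is the parfait to move. The red and purple ones are excluded.

```bash
python3 - <<'E'
from h import *
f=snap('top')
A=lambda p,z: ray(f,(np.array(p,float)+.5)/5-.5+[290,130],z)
B=lambda p,z: ray(f,(np.array(p,float)+.5)/4-.5+[85,120],z)
def rect(n,w): 
    print(n,np.round(w.mean(0),1),[round(float(np.linalg.norm(w[i]-w[i-1]))) for i in range(4)]);e=w[0]-w[1]+w[3]-w[2]; print('  dir(x: right->left)',np.degrees(np.arctan2(e[1],e[0])))
rect('pad_tin',A([(58,33),(257,57),(242,170),(44,146)],3))
rect('pad_tongs',A([(344,92),(634,37),(656,135),(364,190)],3))
rect('tin',B([(208,38),(342,62),(328,132),(194,103)],45))
d=A([(59,388),(308,328)],14);print('disher bowl,end',d); e=d[0]-d[1];print(np.linalg.norm(e),np.degrees(np.arctan2(e[1],e[0])),'org',d[0]-48.5*e/np.linalg.norm(e))
t=A([(412,287),(392,346),(682,392)],20);m=t[:2].mean(0);e=m-t[2];u=e/np.linalg.norm(e);print('tongs',t,np.linalg.norm(e),np.degrees(np.arctan2(e[1],e[0])),'org',m-72*u)
print('glass rim',B([(209,311)],150),'foot',B([(252,313)],4),'purple rim',B([(222,480)],150),'foot',B([(265,468)],4))
print('red foot',B([(128,418)],4), 'rim',B([(62,427)],150))
for n,p in (('sauce',(424,222)),('shaker',(428,293))): print(n,ray(f,[np.array(p)/1.5625],150 if n=='sauce' else 100))
E
```

```text
pad_tin [ 578.3 -146.2] [70, 123, 70, 122]
  dir(x: right->left) 84.11887378324577
pad_tongs [ 575.  -362.2] [61, 185, 62, 185]
  dir(x: right->left) 101.69766308416388
tin [592.7 357.5] [49, 102, 53, 102]
  dir(x: right->left) 79.55732211237661
disher bowl,end [[ 402.56975586  -91.09670572]
 [ 441.03671533 -241.61373885]]
155.35470457453857 104.3359697765388 org [ 414.57871008 -138.08643884]
tongs [[ 466.57789209 -303.24071343]
 [ 430.80335896 -291.33732664]
 [ 405.56706863 -469.51593296]] 177.5436585644671 75.9428339258274 org [ 431.20255458 -367.13289861]
glass rim [[422.5184355 368.3589993]] foot [[423.64000993 375.47562809]] purple rim [[308.92942319 357.17295067]] foot [[306.21952392 363.1513847 ]]
red foot [[342.27836094 468.83143014]] rim [[342.60562187 466.88463755]]
sauce [[577.54863799   7.80194543]]
shaker [[456.91043107  -3.24428175]]
```

```bash
cat > plan.py <<'E'
# usage: plan.py "x,y,z,yawdeg" ...  prints shift/turn for each leg (units), from sensed pose
import sys; from h import *
s=telemetry.sense(); p=np.array(s['eef_pos']); R=Rn.from_euler('xyz',s['tcp_rot'])
print('now',np.round(p,1),np.round(np.degrees(s['tcp_rot']),2),'F',np.round(s['contact_force'],1),'open',round(s['opening'],3),'g',round(s['grasp_force'],1),'t',round(s['clock'],1))
for a in sys.argv[1:]:
    x,y,z,w=map(float,a.split(',')); q=np.array([x,y,z]); Q=Rn.from_euler('xyz',[180,0,w],degrees=True)
    d=R.inv().apply(q-p)/40; v=np.degrees((R.inv()*Q).as_rotvec())/6
    print(a,'dp',np.round(d,2),'rot',np.round(v,2),'rows>=',round(max(np.linalg.norm(d)*40/41.7,np.linalg.norm(v)*6/7.16),1)); p,R=q,Q
E
python3 plan.py 288,-487,190,45 431,-367,130,75.9
```

```text
now [ 144.1 -607.8  230.8] [-179.95   -0.     13.34] F [0.4 0.5 0.4] open 1.003 g 0.0 t 0.2
288,-487,190,45 dp [ 4.2  -2.11  1.02] rot [-0.01 -0.   -5.28] rows>= 4.6
431,-367,130,75.9 dp [4.65 0.41 1.5 ] rot [ 0.    0.   -5.15] rows>= 4.7
```

Request:
play_rows(dp=[[0.84,-0.42,0.2],[1.68,-0.84,0.4],[2.52,-1.26,0.6],[3.36,-1.68,0.8],[4.2,-2.1,1.0]], rot=[[0,0,-1.06],[0,0,-2.12],[0,0,-3.18],[0,0,-4.24],[0,0,-5.3]], fingers=1, grip_force=40)

```text
clock: 0.62
eef_pos: [289.2, -486.4, 190.9]
tcp_rot: [-3.142, -0.0, 0.793]
contact_force: [0.8, -0.8, -0.1]
opening: 1.0
grasp_force: 0.0
```

Request:
play_rows(dp=[[0.93,0.08,0.3],[1.86,0.16,0.6],[2.8,0.24,0.9],[3.7,0.32,1.2],[4.65,0.4,1.5]], rot=[[0,0,-1.03],[0,0,-2.06],[0,0,-3.1],[0,0,-4.12],[0,0,-5.15]])

```text
clock: 1.03
eef_pos: [431.9, -365.8, 130.8]
tcp_rot: [3.141, 0.0, 1.332]
contact_force: [0.4, -0.6, -0.2]
opening: 0.995
grasp_force: 0.0
```

```bash
python3 - <<'E'
from h import *
f=snap('wrist')
im=f['color'][:,:,::-1].copy()
u=np.array([np.cos(np.radians(75.9)),np.sin(np.radians(75.9))])
o=np.array([431.2,-367.1])
for k in (-108,0,72):
    q=proj(f,[[*(o+k*u),20]])[0]; cv2.circle(im,tuple(int(v) for v in q),3,(0,0,255),1); print(k,q)
cv2.imwrite('pics/w1.png',im)
E
python3 plan.py
```

```text
-108 [252.32411476 287.20285174]
0 [253.03699246 185.4719138 ]
72 [253.62457099 101.30855498]
now [ 435.5 -361.4  128.7] [-179.99   -0.18   76.87] F [ 3.3  4.4 -1. ] open 0.999 g 0.0 t 1.1
```

View pics/w1.png

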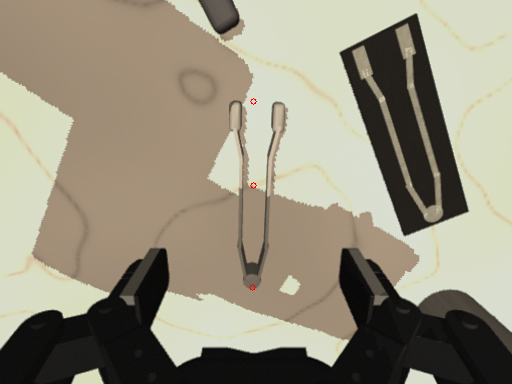

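The wrist view shows the tongs under the gripper, with tips at (236/278,103) and the spring end at (251,281). The predicted points match within about 2 mm.

Request:
play_rows(dp=[[0,0,0],[0,0,0]], rot=[[0,0,0],[0,0,0]])

```text
clock: 1.25
eef_pos: [431.1, -366.5, 131.0]
tcp_rot: [-3.141, -0.0, 1.328]
contact_force: [0.1, 0.2, -0.4]
opening: 0.998
grasp_force: 0.0
```

```bash
python3 - <<'E'
from h import *
u=np.array([np.cos(np.radians(101.7)),np.sin(np.radians(101.7))]);print(np.array([575,-362.2])+18*u)
E
python3 plan.py 431.5,-367,3,75
```

```text
[ 571.34982868 -344.57398941]
now [ 431.1 -366.5  131. ] [-1.7995e+02 -1.0000e-02  7.6100e+01] F [ 0.1  0.2 -0.4] open 0.998 g 0.0 t 1.2
431.5,-367,3,75 dp [-0.01  0.02  3.2 ] rot [-0.01 -0.    0.18] rows>= 3.1
```

Request:
play_rows(dp=[[0,0.02,0.9],[0,0.02,1.7],[0,0.02,2.5],[0,0.02,3.0],[0,0.02,3.2]], rot=[[0,0,0.18],[0,0,0.18],[0,0,0.18],[0,0,0.18],[0,0,0.18]])

```text
clock: 1.67
eef_pos: [429.2, -367.3, 0.8]
tcp_rot: [-3.138, -0.001, 1.306]
contact_force: [-0.1, 0.3, 0.7]
opening: 0.999
grasp_force: 0.0
```

Request:
play_rows(dp=[[0,0,0],[0,0,0],[0,0,0],[0,0,0],[0,0,0]], rot=[[0,0,0],[0,0,0],[0,0,0],[0,0,0],[0,0,0]], fingers=0, grip_force=40)

```text
clock: 2.08
eef_pos: [432.4, -368.1, 4.9]
tcp_rot: [3.139, 0.001, 1.308]
contact_force: [-3.4, 3.7, 9.5]
opening: 0.312
grasp_force: 38.9
```

Request:
play_rows(dp=[[0,0,0],[0,0,0],[0,0,0],[0,0,0],[0,0,0]], rot=[[0,0,0],[0,0,0],[0,0,0],[0,0,0],[0,0,0]])

```text
clock: 2.5
eef_pos: [432.4, -368.1, 4.9]
tcp_rot: [3.139, 0.001, 1.308]
contact_force: [-1.5, 0.3, 5.8]
opening: 0.319
grasp_force: 39.9
```

```bash
python3 plan.py 431.5,-367,80,75 571.5,-344.5,60,102
```

```text
now [ 432.4 -368.1    4.9] [1.7987e+02 7.0000e-02 7.4960e+01] F [-1.5  0.3  5.8] open 0.319 g 39.9 t 2.5
431.5,-367,80,75 dp [ 0.02 -0.02 -1.88] rot [ 0.02  0.01 -0.01] rows>= 1.8
571.5,-344.5,60,102 dp [1.45 3.24 0.5 ] rot [ 0.   0.  -4.5] rows>= 3.8
```

Request:
play_rows(dp=[[0,0,-0.5],[0,0,-1.2],[0,0,-1.9],[0,0,-1.9]], rot=[[0,0,0],[0,0,0],[0,0,0],[0,0,0]])

```text
clock: 2.83
eef_pos: [434.3, -369.5, 84.8]
tcp_rot: [3.134, 0.004, 1.308]
contact_force: [0.9, -0.6, 0.3]
opening: 0.316
grasp_force: 40.1
```

Request:
play_rows(dp=[[0.3,0.7,0.1],[0.6,1.4,0.2],[0.9,2.1,0.3],[1.2,2.75,0.4],[1.45,3.24,0.5]], rot=[[0,0,-0.9],[0,0,-1.8],[0,0,-2.7],[0,0,-3.6],[0,0,-4.5]])

```text
clock: 3.25
eef_pos: [574.2, -344.6, 59.5]
tcp_rot: [3.14, 0.001, 1.785]
contact_force: [-0.5, -1.0, -1.3]
opening: 0.317
grasp_force: 40.1
```

Request:
play_rows(dp=[[0,0,0],[0,0,0],[0,0,0]], rot=[[0,0,0],[0,0,0],[0,0,0]])

```text
clock: 3.5
eef_pos: [571.0, -344.7, 59.1]
tcp_rot: [-3.141, -0.001, 1.778]
contact_force: [-0.0, -0.1, -1.0]
opening: 0.317
grasp_force: 40.1
```

```bash
python3 - <<'E'
from h import *
f=snap('wrist','w2.png')
E
python3 plan.py 571.5,-344.5,8,102
```

```text
now [ 570.7 -344.9   59.3] [-1.7996e+02 -3.0000e-02  1.0187e+02] F [ 0.8  0.4 -1.3] open 0.322 g 40.1 t 3.5
571.5,-344.5,8,102 dp [0.   0.02 1.28] rot [-0.01 -0.   -0.02] rows>= 1.2
```

View pics/w2.png

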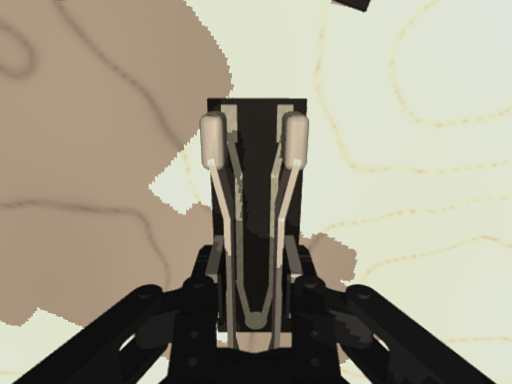

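The tongs are held over their pad, well aligned: tips at (212/296,140), centred on the silhouette at (257,·). Lowering and releasing.

Request:
play_rows(dp=[[0,0.01,0.4],[0,0.01,0.8],[0,0.01,1.1],[0,0.01,1.25],[0,0.01,1.28]], rot=[[0,0,0],[0,0,0],[0,0,0],[0,0,0],[0,0,0]])

```text
clock: 3.97
eef_pos: [570.9, -344.9, 7.6]
tcp_rot: [-3.14, -0.001, 1.778]
contact_force: [-5.5, 2.0, 8.6]
opening: 0.318
grasp_force: 41.8
```

Request:
play_rows(dp=[[0,0,0],[0,0,0],[0,0,0],[0,0,0]], rot=[[0,0,0],[0,0,0],[0,0,0],[0,0,0]])

```text
clock: 4.3
eef_pos: [572.3, -345.0, 8.4]
tcp_rot: [3.141, 0.0, 1.779]
contact_force: [0.1, -0.2, -1.0]
opening: 0.318
grasp_force: 40.6
```

Request:
play_rows(dp=[[0,0,0],[0,0,0],[0,0,0],[0,0,0],[0,0,0]], rot=[[0,0,0],[0,0,0],[0,0,0],[0,0,0],[0,0,0]], fingers=0.75)

```text
clock: 4.72
eef_pos: [572.3, -344.8, 8.2]
tcp_rot: [3.142, 0.0, 1.78]
contact_force: [0.2, 0.4, -0.6]
opening: 0.75
grasp_force: 0.0
```

Request:
play_rows(dp=[[0,0,-0.5],[0,0,-1.3],[0,0,-2.2],[0,0,-3.0],[0,0,-3.0]], rot=[[0,0,0],[0,0,0],[0,0,0],[0,0,0],[0,0,0]])

```text
clock: 5.13
eef_pos: [575.7, -346.9, 135.2]
tcp_rot: [3.134, 0.007, 1.78]
contact_force: [1.3, -1.3, 0.4]
opening: 0.752
grasp_force: 0.0
```

```bash
python3 plan.py 500,-240,130,103 414.5,-138,100,104.3
```

```text
now [ 575.7 -346.9  135.2] [179.58   0.4  101.96] F [ 1.3 -1.3  0.4] open 0.752 g 0.0 t 5.1
500,-240,130,103 dp [ 3.01 -1.3   0.1 ] rot [ 0.07  0.07 -0.17] rows>= 3.1
414.5,-138,100,104.3 dp [ 2.97 -1.51  0.75] rot [ 0.    0.   -0.22] rows>= 3.3
```

Request:
play_rows(dp=[[0.7,-0.3,0],[1.4,-0.6,0],[2.1,-0.9,0],[2.7,-1.1,0],[2.93,-1.21,0]], rot=[[0,0,0],[0,0,0],[0,0,-0.1],[0,0,-0.17],[0,0,-0.17]])

```text
clock: 5.55
eef_pos: [498.3, -237.6, 127.7]
tcp_rot: [-3.14, -0.002, 1.798]
contact_force: [0.2, 0.1, -0.7]
opening: 0.751
grasp_force: 0.0
```

Request:
play_rows(dp=[[0.7,-0.3,0.1],[1.4,-0.7,0.3],[2.1,-1.1,0.5],[2.8,-1.4,0.65],[2.97,-1.51,0.7]], rot=[[0,0,0],[0,0,0],[0,0,-0.1],[0,0,-0.22],[0,0,-0.22]])

```text
clock: 5.97
eef_pos: [411.4, -135.5, 99.0]
tcp_rot: [-3.138, -0.002, 1.821]
contact_force: [-1.0, 0.1, -0.6]
opening: 0.747
grasp_force: 0.0
```

Request:
play_rows(dp=[[0,0,0],[0,0,0],[0,0,0]], rot=[[0,0,0],[0,0,0],[0,0,0]])

```text
clock: 6.22
eef_pos: [417.1, -139.2, 100.7]
tcp_rot: [3.139, 0.002, 1.82]
contact_force: [0.2, -0.2, -0.3]
opening: 0.749
grasp_force: 0.0
```

```bash
python3 - <<'E'
from h import *
f=snap('wrist')
im=f['color'][:,:,::-1].copy()
u=np.array([np.cos(np.radians(104.3)),np.sin(np.radians(104.3))])
o=np.array([414.6,-138.1])
for k in (-20,0,48.5):
    q=proj(f,[[*(o+k*u),20]])[0]; cv2.circle(im,tuple(int(v) for v in q),3,(0,0,255),1); print(k,q)
cv2.imwrite('pics/w3.png',im)
E
python3 plan.py 414.5,-138,5,104.3
```

```text
-20 [250.85118017 216.77576422]
0 [250.75764614 193.7401755 ]
48.5 [250.50423831 132.18508683]
now [ 416.9 -139.2  100.6] [1.7990e+02 8.0000e-02 1.0427e+02] F [ 0.6  0.6 -0.3] open 0.748 g 0.0 t 6.3
414.5,-138,5,104.3 dp [ 0.05 -0.06  2.39] rot [ 0.02  0.01 -0.01] rows>= 2.3
```

View pics/w3.png

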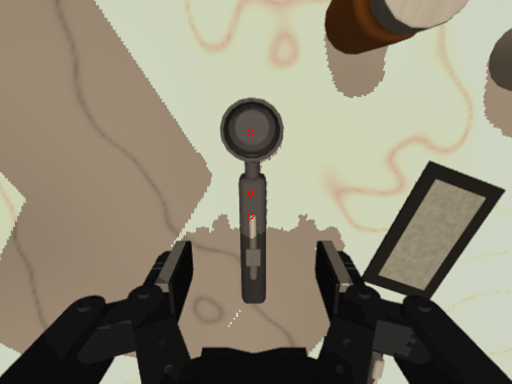

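The disher is centred under the gripper: bowl at (252,130), origin marker on the handle front at (251,194). Descending.

Request:
play_rows(dp=[[0.03,-0.04,0.7],[0.04,-0.04,1.4],[0.04,-0.04,2.0],[0.04,-0.04,2.3],[0.04,-0.04,2.38]], rot=[[0,0,0],[0,0,0],[0,0,0],[0,0,0],[0,0,0]])

```text
clock: 6.68
eef_pos: [412.9, -137.3, 3.0]
tcp_rot: [-3.14, -0.001, 1.819]
contact_force: [-0.4, 0.1, 0.1]
opening: 0.747
grasp_force: 0.0
```

Request:
play_rows(dp=[[0,0,0],[0,0,0],[0,0,0],[0,0,0],[0,0,0]], rot=[[0,0,0],[0,0,0],[0,0,0],[0,0,0],[0,0,0]], fingers=0, grip_force=50)

```text
clock: 7.1
eef_pos: [414.4, -137.3, 6.1]
tcp_rot: [3.139, 0.002, 1.82]
contact_force: [0.0, -0.8, 6.6]
opening: 0.241
grasp_force: 50.0
```

Request:
play_rows(dp=[[0,0,0],[0,0,0],[0,0,0]], rot=[[0,0,0],[0,0,0],[0,0,0]])

```text
clock: 7.35
eef_pos: [414.3, -137.4, 6.1]
tcp_rot: [3.139, 0.002, 1.82]
contact_force: [-0.1, -0.7, 6.9]
opening: 0.242
grasp_force: 50.1
```

Request:
play_rows(dp=[[0,0,-0.5],[0,0,-1.3],[0,0,-2.1],[0,0,-2.9],[0,0,-3.75]], rot=[[0,0,0],[0,0,0],[0,0,0],[0,0,0],[0,0,0]])

```text
clock: 7.77
eef_pos: [412.5, -136.6, 156.7]
tcp_rot: [3.142, -0.0, 1.82]
contact_force: [1.3, -0.5, -1.4]
opening: 0.24
grasp_force: 49.4
```

Request:
play_rows(dp=[[0,0,0],[0,0,0]], rot=[[0,0,0],[0,0,0]])

```text
clock: 7.93
eef_pos: [414.4, -137.3, 157.0]
tcp_rot: [3.137, 0.003, 1.82]
contact_force: [-0.5, 0.3, -2.0]
opening: 0.242
grasp_force: 49.5
```

```bash
python3 plan.py 405,-20,155,98 412,80,155,91 416,174.7,60,91
```

```text
now [ 414.4 -137.3  157. ] [1.7974e+02 1.6000e-01 1.0430e+02] F [-0.5  0.3 -2. ] open 0.242 g 49.5 t 7.9
405,-20,155,98 dp [2.9  0.5  0.04] rot [0.04 0.02 1.05] rows>= 2.8
412,80,155,91 dp [2.45 0.52 0.  ] rot [ 0.   -0.    1.17] rows>= 2.4
416,174.7,60,91 dp [2.37 0.14 2.38] rot [0. 0. 0.] rows>= 3.2
```

Request:
play_rows(dp=[[0.6,0.1,0],[1.3,0.23,0],[2.0,0.35,0],[2.6,0.45,0],[2.9,0.5,0]], rot=[[0,0,0.2],[0,0,0.45],[0,0,0.7],[0,0,0.9],[0,0,1.05]])

```text
clock: 8.35
eef_pos: [402.0, -17.4, 153.4]
tcp_rot: [-3.139, -0.001, 1.71]
contact_force: [-0.5, 0.3, -1.7]
opening: 0.245
grasp_force: 49.5
```

Request:
play_rows(dp=[[0.6,0.13,0],[1.2,0.26,0],[1.7,0.38,0],[2.2,0.47,0],[2.45,0.52,0]], rot=[[0,0,0.25],[0,0,0.5],[0,0,0.8],[0,0,1.0],[0,0,1.17]])

```text
clock: 8.77
eef_pos: [409.7, 82.1, 153.5]
tcp_rot: [-3.139, -0.0, 1.587]
contact_force: [-0.2, -0.3, -1.7]
opening: 0.244
grasp_force: 49.5
```

Request:
play_rows(dp=[[0.6,0.03,0.5],[1.2,0.06,1.1],[1.8,0.1,1.7],[2.2,0.13,2.2],[2.37,0.14,2.37]], rot=[[0,0,0],[0,0,0],[0,0,0],[0,0,0],[0,0,0]])

```text
clock: 9.18
eef_pos: [412.3, 176.1, 56.5]
tcp_rot: [-3.137, 0.002, 1.589]
contact_force: [-0.3, 0.2, -0.9]
opening: 0.239
grasp_force: 49.4
```

Request:
play_rows(dp=[[0,0,0],[0,0,0],[0,0,0]], rot=[[0,0,0],[0,0,0],[0,0,0]])

```text
clock: 9.43
eef_pos: [414.8, 174.6, 60.5]
tcp_rot: [3.142, 0.0, 1.588]
contact_force: [0.4, -0.1, -1.0]
opening: 0.246
grasp_force: 49.4
```

```bash
python3 - <<'E'
from h import *
f=snap('wrist','w4.png')
E
python3 plan.py 416,174.7,9,91
```

```text
now [415.1 174.6  60.8] [ 1.7995e+02 -1.0000e-02  9.0940e+01] F [-0.2  0.6 -1.8] open 0.243 g 49.4 t 9.5
416,174.7,9,91 dp [0.   0.02 1.3 ] rot [ 0.01 -0.   -0.01] rows>= 1.2
```

View pics/w4.png

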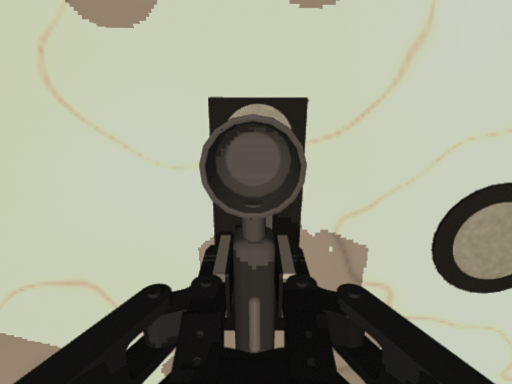

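The bowl at (253,165) is lined up with the pad's centreline at (257,·). Lowering and releasing.

Request:
play_rows(dp=[[0,0.02,0.4],[0,0.02,0.8],[0,0.02,1.1],[0,0.02,1.25],[0,0.02,1.3]], rot=[[0,0,0],[0,0,0],[0,0,0],[0,0,0],[0,0,0]])

```text
clock: 9.9
eef_pos: [415.6, 174.6, 9.0]
tcp_rot: [-3.141, 0.0, 1.587]
contact_force: [-9.3, -7.2, 49.4]
opening: 0.242
grasp_force: 55.8
```

Request:
play_rows(dp=[[0,0,0],[0,0,0],[0,0,0],[0,0,0]], rot=[[0,0,0],[0,0,0],[0,0,0],[0,0,0]])

```text
clock: 10.23
eef_pos: [416.2, 175.1, 9.1]
tcp_rot: [3.14, -0.0, 1.588]
contact_force: [-1.5, -4.4, 9.5]
opening: 0.242
grasp_force: 50.7
```

Request:
play_rows(dp=[[0,0,0],[0,0,0],[0,0,0],[0,0,0],[0,0,0]], rot=[[0,0,0],[0,0,0],[0,0,0],[0,0,0],[0,0,0]], fingers=0.75)

```text
clock: 10.65
eef_pos: [415.6, 175.4, 8.1]
tcp_rot: [3.141, -0.0, 1.588]
contact_force: [-0.5, -0.3, -0.1]
opening: 0.748
grasp_force: 0.0
```

Request:
play_rows(dp=[[0,0,-0.5],[0,0,-1.3],[0,0,-2.2],[0,0,-3.1],[0,0,-4.0]], rot=[[0,0,0],[0,0,0],[0,0,0],[0,0,0],[0,0,0]])

```text
clock: 11.07
eef_pos: [415.0, 175.2, 169.6]
tcp_rot: [-3.141, 0.0, 1.588]
contact_force: [0.5, 0.6, -0.3]
opening: 0.751
grasp_force: 0.0
```

Request:
play_rows(dp=[[0,0,0],[0,0,0]], rot=[[0,0,0],[0,0,0]], fingers=1)

```text
clock: 11.23
eef_pos: [416.9, 175.9, 170.1]
tcp_rot: [3.137, -0.002, 1.588]
contact_force: [-1.1, 0.3, -0.8]
opening: 0.99
grasp_force: 0.0
```

```bash
python3 plan.py 510,270,160,84 592.7,357.5,130,79.6
```

```text
now [416.9 175.9 170.1] [ 1.7975e+02 -1.0000e-01  9.0990e+01] F [-1.1  0.3 -0.8] open 0.99 g 0.0 t 11.2
510,270,160,84 dp [2.31 2.37 0.27] rot [ 0.04 -0.02  1.16] rows>= 3.2
592.7,357.5,130,79.6 dp [2.39 1.83 0.75] rot [ 0.   -0.    0.73] rows>= 3.0
```

Request:
play_rows(dp=[[0.5,0.5,0.05],[1.0,1.0,0.1],[1.5,1.5,0.15],[2.0,2.05,0.2],[2.31,2.37,0.25]], rot=[[0,0,0.2],[0,0,0.5],[0,0,0.8],[0,0,1.0],[0,0,1.16]])

```text
clock: 11.65
eef_pos: [509.8, 270.8, 156.1]
tcp_rot: [-3.14, 0.001, 1.466]
contact_force: [-0.2, -0.1, 0.2]
opening: 1.0
grasp_force: 0.0
```

Request:
play_rows(dp=[[0.5,0.4,0.15],[1.0,0.8,0.3],[1.6,1.2,0.5],[2.1,1.6,0.7],[2.39,1.83,0.75]], rot=[[0,0,0.15],[0,0,0.3],[0,0,0.5],[0,0,0.65],[0,0,0.73]])

```text
clock: 12.07
eef_pos: [591.6, 357.8, 124.1]
tcp_rot: [-3.139, 0.002, 1.39]
contact_force: [-0.4, -1.4, -1.0]
opening: 1.0
grasp_force: 0.0
```

Request:
play_rows(dp=[[0,0,0],[0,0,0],[0,0,0]], rot=[[0,0,0],[0,0,0],[0,0,0]])

```text
clock: 12.32
eef_pos: [590.2, 355.8, 126.6]
tcp_rot: [-3.139, 0.002, 1.39]
contact_force: [0.3, 0.3, -0.5]
opening: 0.997
grasp_force: 0.0
```

```bash
python3 - <<'E'
from h import *
f=snap('wrist')
im=f['color'][:,:,::-1].copy()
a=np.radians(79.6);u=np.array([np.cos(a),np.sin(a)]);v=np.array([-u[1],u[0]])
o=np.array([592.7,357.5])
for i,j in ((0,0),(1,1),(1,-1),(-1,1),(-1,-1)):
    q=proj(f,[[*(o+i*50*u+j*24*v),45]])[0]; cv2.circle(im,tuple(int(x) for x in q),3,(0,0,255),1)
cv2.imwrite('pics/w5.png',im)
E
python3 plan.py 592.7,357.5,25,79.6
```

```text
now [590.4 355.8 127.2] [-1.7991e+02  8.0000e-02  7.9640e+01] F [ 0.4 -0.1  0.2] open 1.001 g 0.0 t 12.4
592.7,357.5,25,79.6 dp [0.06 0.05 2.56] rot [-0.01  0.01  0.01] rows>= 2.5
```

View pics/w5.png

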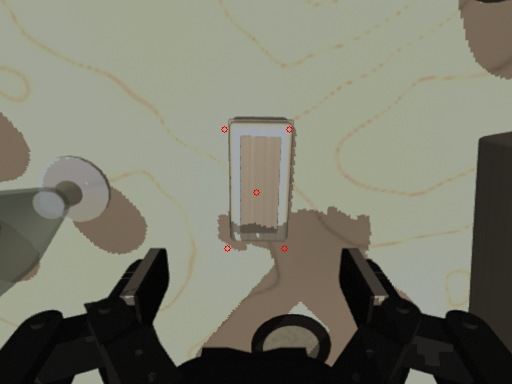

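The tin's top face has corners at about (230,120), (292,120), (290,241) and (230,241). That is off from the prediction, so I'll recompute.

```bash
python3 - <<'E'
from h import *
f=snap('wrist')
im=f['color']
w=ray(f,[(230,120),(292,120),(290,241),(230,241)],45); print(np.round(w,1),w.mean(0))
e=w[0]+w[1]-w[2]-w[3];print(np.degrees(np.arctan2(e[1],e[0])),np.linalg.norm(e)/2,np.linalg.norm(w[0]-w[1]))
c=cv2.resize(im[100:270,200:330,::-1],None,fx=4.5,fy=3.5,interpolation=cv2.INTER_CUBIC)[:600]
cv2.imwrite('pics/w6.png',c)
g=snap('side','side2.png')
E
```

```text
[[584.  416.8]
 [628.7 408.6]
 [613.1 309.6]
 [563.4 318.7]] [597.2836038  363.42175531]
79.60346220213914 100.17920832545254 45.48928235483282
```

View pics/w6.png

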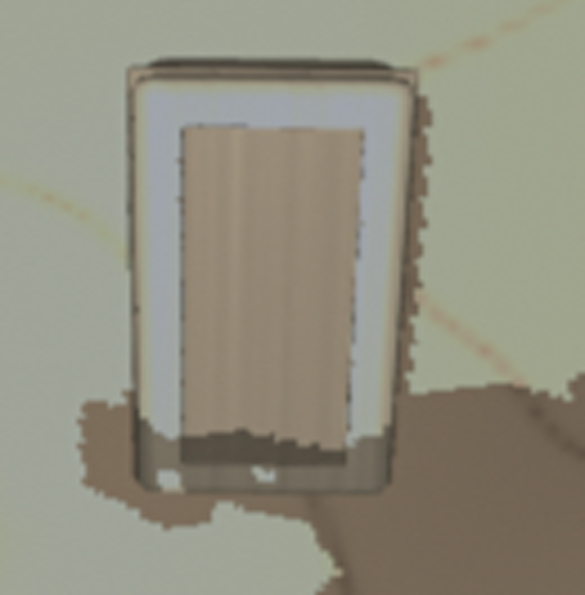

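The crop confirms the tin's top face: image x 230–292 and y 122–240. Target centre is about (596,362).

```bash
python3 plan.py 596,362,8,79.6
```

```text
now [590.9 356.  128.1] [-1.7998e+02  3.0000e-02  7.9630e+01] F [-0.4  0.6 -0.3] open 0.999 g 0.0 t 12.5
596,362,8,79.6 dp [0.17 0.1  3.  ] rot [-0.  0.  0.] rows>= 2.9
```

Request:
play_rows(dp=[[0.17,0.1,0.3],[0.17,0.1,1.0],[0.17,0.1,1.8],[0.17,0.1,2.5],[0.17,0.1,3.0]], rot=[[0,0,0],[0,0,0],[0,0,0],[0,0,0],[0,0,0]])

```text
clock: 12.88
eef_pos: [595.6, 362.1, 5.0]
tcp_rot: [-3.14, 0.001, 1.39]
contact_force: [-1.2, -0.2, -0.9]
opening: 1.001
grasp_force: 0.0
```

Request:
play_rows(dp=[[0,0,0],[0,0,0],[0,0,0],[0,0,0],[0,0,0]], rot=[[0,0,0],[0,0,0],[0,0,0],[0,0,0],[0,0,0]], fingers=0, grip_force=50)

```text
clock: 13.3
eef_pos: [597.7, 363.4, 9.8]
tcp_rot: [3.14, -0.002, 1.39]
contact_force: [-0.0, 0.3, -1.4]
opening: 0.558
grasp_force: 52.5
```

Request:
play_rows(dp=[[0,0,0],[0,0,0],[0,0,0]], rot=[[0,0,0],[0,0,0],[0,0,0]])

```text
clock: 13.55
eef_pos: [597.6, 363.4, 9.7]
tcp_rot: [3.14, -0.002, 1.39]
contact_force: [-0.5, -0.8, 6.3]
opening: 0.557
grasp_force: 53.6
```

```bash
python3 plan.py 560,350,210,80 530,170,210,82 530,10,210,83  578.3,-146,110,84.1
```

```text
now [597.6 363.4   9.7] [ 1.799e+02 -9.000e-02  7.964e+01] F [-0.5 -0.8  6.3] open 0.557 g 53.6 t 13.6
560,350,210,80 dp [-0.49 -0.86 -5.01] rot [ 0.02 -0.02 -0.06] rows>= 4.9
530,170,210,82 dp [-4.56  0.04  0.  ] rot [-0.    0.   -0.33] rows>= 4.4
530,10,210,83 dp [-3.96  0.56  0.  ] rot [ 0.    0.   -0.17] rows>= 3.8
578.3,-146,110,84.1 dp [-3.72  1.67  2.5 ] rot [ 0.    0.   -0.18] rows>= 4.6
```

Request:
play_rows(dp=[[0,0,-0.8],[-0.1,-0.2,-1.8],[-0.2,-0.4,-2.8],[-0.35,-0.6,-3.8],[-0.49,-0.86,-4.8]], rot=[[0,0,0],[0,0,0],[0,0,0],[0,0,0],[0,0,0]])

```text
clock: 13.97
eef_pos: [558.8, 349.2, 201.9]
tcp_rot: [3.141, 0.0, 1.39]
contact_force: [2.1, 0.8, -1.3]
opening: 0.557
grasp_force: 52.6
```

Request:
play_rows(dp=[[-0.9,0,-0.1],[-1.8,0,-0.2],[-2.7,0.02,-0.2],[-3.65,0.04,-0.2],[-4.56,0.04,-0.2]], rot=[[0,0,-0.06],[0,0,-0.1],[0,0,-0.2],[0,0,-0.3],[0,0,-0.35]])

```text
clock: 14.38
eef_pos: [527.4, 168.3, 208.5]
tcp_rot: [3.141, -0.0, 1.428]
contact_force: [0.1, -0.7, -0.8]
opening: 0.554
grasp_force: 52.8
```

Request:
play_rows(dp=[[-0.8,0.1,0],[-1.6,0.2,0],[-2.4,0.3,0],[-3.2,0.45,0],[-3.96,0.56,0]], rot=[[0,0,0],[0,0,-0.05],[0,0,-0.1],[0,0,-0.15],[0,0,-0.17]])

```text
clock: 14.8
eef_pos: [527.2, 8.3, 208.5]
tcp_rot: [3.141, -0.0, 1.445]
contact_force: [0.2, -0.8, -2.0]
opening: 0.555
grasp_force: 52.8
```

Request:
play_rows(dp=[[-0.75,0.33,0],[-1.5,0.67,0],[-2.3,1.0,0],[-3.1,1.4,0],[-3.72,1.67,0]], rot=[[0,0,0],[0,0,-0.05],[0,0,-0.1],[0,0,-0.15],[0,0,-0.18]])

```text
clock: 15.22
eef_pos: [575.6, -148.6, 208.4]
tcp_rot: [3.14, 0.001, 1.463]
contact_force: [0.1, 0.3, -1.5]
opening: 0.556
grasp_force: 52.8
```

Request:
play_rows(dp=[[0,0,0],[0,0,0],[0,0,0]], rot=[[0,0,0],[0,0,0],[0,0,0]])

```text
clock: 15.47
eef_pos: [574.4, -145.6, 207.9]
tcp_rot: [-3.141, -0.0, 1.463]
contact_force: [0.2, -0.2, -2.3]
opening: 0.555
grasp_force: 52.7
```

```bash
python3 - <<'E'
from h import *
f=snap('wrist','w7.png')
E
python3 plan.py 578.3,-146,60,84.1
```

```text
now [ 574.4 -145.1  208. ] [-1.7996e+02 -2.0000e-02  8.3860e+01] F [-0.3  0.2 -1.9] open 0.55 g 52.7 t 15.5
578.3,-146,60,84.1 dp [-0.01  0.1   3.7 ] rot [-0.01 -0.   -0.04] rows>= 3.5
```

View pics/w7.png

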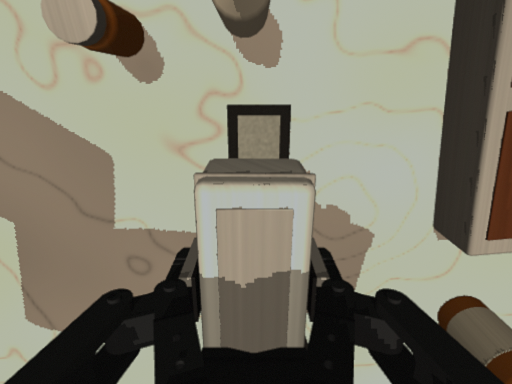

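The tin is held square. The front top corners are at (197,183) and (314,183), and the pad shows ahead at (228–291,104–160). Checking where the tin's centre sits relative to the tool.

```bash
python3 - <<'E'
from h import *
s=telemetry.sense();f=snap('wrist')
w=ray(f,[(197,183),(314,183)],s['eef_pos'][2]+35); u=np.array([np.cos(np.radians(83.9)),np.sin(np.radians(83.9))])
m=w.mean(0);print(w,np.linalg.norm(w[0]-w[1]),'along',(m-s['eef_pos'][:2])@u,'across',(m-s['eef_pos'][:2])@[u[1],-u[0]])
p=ray(f,[(228,104),(291,104)],3);print('pad far edge',p,p.mean(0),'pred',np.array([578.3,-146])+62*u)
E
```

```text
[[558.43164902 -94.385475  ]
 [602.35347682 -99.1338898 ]] 44.177759113598654 along 48.737658991481595 across 0.7735682053976343
pad far edge [[552.87285017 -79.75130023]
 [622.68427266 -87.30665   ]] [587.77856141 -83.52897512] pred [584.88837242 -84.35104746]
```

Request:
play_rows(dp=[[0,0.11,0.8],[0,0.11,1.7],[0,0.11,2.6],[0,0.11,3.5],[0,0.11,4.2]], rot=[[0,0,0],[0,0,0],[0,0,0],[0,0,0],[0,0,0]])

```text
clock: 15.98
eef_pos: [578.3, -144.9, 37.9]
tcp_rot: [-3.14, -0.0, 1.465]
contact_force: [-0.9, 0.0, -1.8]
opening: 0.554
grasp_force: 52.8
```

Request:
play_rows(dp=[[0,0,0],[0,0,0],[0,0,0]], rot=[[0,0,0],[0,0,0],[0,0,0]])

```text
clock: 16.23
eef_pos: [580.5, -146.1, 41.7]
tcp_rot: [3.14, 0.0, 1.464]
contact_force: [0.3, -0.0, -2.1]
opening: 0.554
grasp_force: 52.5
```

```bash
python3 plan.py 579,-145.5,13,84.1
```

```text
now [ 580.5 -146.1   41.7] [1.799e+02 1.000e-02 8.389e+01] F [ 0.3 -0.  -2.1] open 0.554 g 52.5 t 16.2
579,-145.5,13,84.1 dp [ 0.01 -0.04  0.72] rot [ 0.02  0.   -0.04] rows>= 0.7
```

Request:
play_rows(dp=[[0,-0.03,0.2],[0,-0.03,0.4],[0,-0.03,0.55],[0,-0.03,0.65],[0,-0.03,0.71]], rot=[[0,0,0],[0,0,0],[0,0,0],[0,0,0],[0,0,0]])

```text
clock: 16.65
eef_pos: [578.0, -146.4, 12.6]
tcp_rot: [-3.141, -0.0, 1.463]
contact_force: [-14.3, 2.7, 47.3]
opening: 0.554
grasp_force: 58.4
```

Request:
play_rows(dp=[[0,0,0],[0,0,0],[0,0,0],[0,0,0]], rot=[[0,0,0],[0,0,0],[0,0,0],[0,0,0]])

```text
clock: 16.98
eef_pos: [578.0, -146.4, 12.7]
tcp_rot: [-3.141, -0.0, 1.463]
contact_force: [-5.8, 1.5, 13.0]
opening: 0.552
grasp_force: 54.5
```

Request:
play_rows(dp=[[0,0,0],[0,0,0],[0,0,0],[0,0,0],[0,0,0]], rot=[[0,0,0],[0,0,0],[0,0,0],[0,0,0],[0,0,0]], fingers=1)

```text
clock: 17.4
eef_pos: [578.2, -146.4, 11.5]
tcp_rot: [-3.142, 0.0, 1.463]
contact_force: [-0.6, -0.3, -0.2]
opening: 0.999
grasp_force: 0.0
```

Request:
play_rows(dp=[[0,0,-0.5],[0,0,-1.4],[0,0,-2.4],[0,0,-3.4],[0,0,-4.4]], rot=[[0,0,0],[0,0,0],[0,0,0],[0,0,0],[0,0,0]])

```text
clock: 17.82
eef_pos: [577.8, -146.3, 189.3]
tcp_rot: [-3.141, -0.0, 1.463]
contact_force: [0.6, -0.2, -0.1]
opening: 1.002
grasp_force: 0.0
```

Request:
play_rows(dp=[[0,0,-0.5],[0,0,-1.0],[0,0,-1.5],[0,0,-1.5],[0,0,-1.5]], rot=[[0,0,0],[0,0,0],[0,0,0],[0,0,0],[0,0,0]])

```text
clock: 18.23
eef_pos: [578.8, -146.6, 248.6]
tcp_rot: [3.139, 0.0, 1.463]
contact_force: [0.2, -0.2, -0.6]
opening: 1.001
grasp_force: 0.0
```

```bash
python3 - <<'E'
from h import *
w=snap('wrist');s=snap('side')
c=np.vstack([w['color'],s['color'][50:250]])[:,:,::-1]
cv2.imwrite('pics/c8.png',c)
E
python3 plan.py 500,0,250,85 440,180,250,85 423,369,220,85
```

```text
now [ 577.6 -146.2  246.5] [-1.7991e+02 -1.0000e-02  8.3840e+01] F [0.9 1.  0.3] open 1.007 g 0.0 t 18.3
500,0,250,85 dp [ 3.43 -2.32 -0.08] rot [-0.01 -0.   -0.19] rows>= 4.0
440,180,250,85 dp [ 4.35 -1.89 -0.  ] rot [0. 0. 0.] rows>= 4.6
423,369,220,85 dp [ 4.67 -0.84  0.75] rot [0. 0. 0.] rows>= 4.6
```

View pics/c8.png

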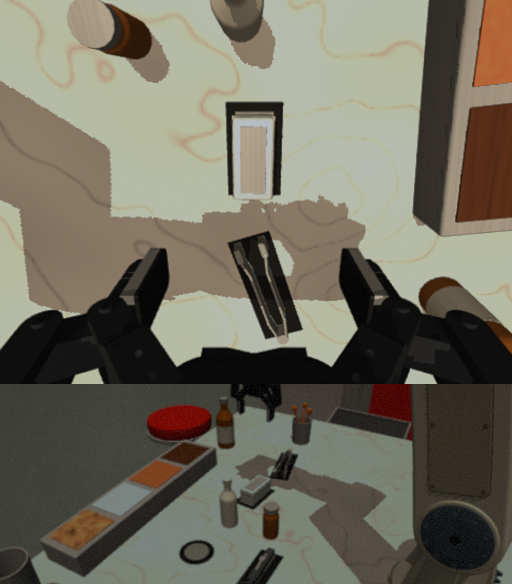

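The tin sits on its pad at (253,155). The tongs lie on their pad with tips at (239/262,247) and the spring end at (283,340), which is close to the pad's edge. Checking the tongs from the wrist and top cameras.

```bash
python3 - <<'E'
from h import *
f=snap('wrist');t=snap('top')
im=f['color'];a=cv2.resize(im[222:352,215:310,::-1],None,fx=4.5,fy=4.5,interpolation=cv2.INTER_CUBIC)
b=cv2.resize(t['color'][130:180,290:430,::-1],None,fx=2.6,fy=4,interpolation=cv2.INTER_CUBIC)
C=np.zeros((590,800,3),np.uint8);C[:585,:427]=a[:585];C[:200,430:430+364]=b
cv2.imwrite('pics/c9.png',C)
E
```

```text
Traceback (most recent call last):
ValueError: could not broadcast input array from shape (585,428,3) into shape (585,427,3)
```

Request:
play_rows(dp=[[0.7,-0.46,0],[1.4,-0.93,0],[2.1,-1.4,0],[2.8,-1.9,0],[3.43,-2.32,0]], rot=[[0,0,0],[0,0,0],[0,0,-0.1],[0,0,-0.2],[0,0,-0.2]])

```text
clock: 18.85
eef_pos: [498.8, 1.3, 246.4]
tcp_rot: [-3.139, -0.0, 1.485]
contact_force: [0.1, 0.2, 0.1]
opening: 1.004
grasp_force: 0.0
```

Request:
play_rows(dp=[[0.85,-0.37,0],[1.7,-0.75,0],[2.6,-1.13,0],[3.5,-1.5,0],[4.35,-1.89,0]], rot=[[0,0,0],[0,0,0],[0,0,0],[0,0,0],[0,0,0]])

```text
clock: 19.27
eef_pos: [439.2, 181.4, 246.9]
tcp_rot: [-3.141, 0.0, 1.484]
contact_force: [1.2, 0.7, 0.7]
opening: 0.998
grasp_force: 0.0
```

Request:
play_rows(dp=[[0.93,-0.17,0],[1.9,-0.34,0],[2.8,-0.5,0],[3.7,-0.67,0],[4.67,-0.84,0]], rot=[[0,0,0],[0,0,0],[0,0,0],[0,0,0],[0,0,0]])

```text
clock: 19.68
eef_pos: [422.1, 370.2, 246.5]
tcp_rot: [-3.14, 0.001, 1.484]
contact_force: [1.3, 0.5, -0.2]
opening: 1.004
grasp_force: 0.0
```

Request:
play_rows(dp=[[0,0,0],[0,0,0],[0,0,0],[0,0,0]], rot=[[0,0,0],[0,0,0],[0,0,0],[0,0,0]])

```text
clock: 20.02
eef_pos: [422.9, 367.6, 247.0]
tcp_rot: [-3.141, 0.001, 1.484]
contact_force: [0.1, -0.2, 1.0]
opening: 0.999
grasp_force: 0.0
```

```bash
python3 - <<'E'
from h import *
f=snap('wrist','w10.png');t=snap('top','t10.png')
im=f['color'][:,:,::-1].copy()
for X,c in (((423,370,150),(0,0,255)),((423,372,4),(255,0,0))):
    q=proj(f,[X])[0];print(q);cv2.circle(im,tuple(int(v) for v in q),4,c,1)
T=t['color'][:,:,::-1]
rs=lambda a,w,h:cv2.resize(a,(w,h),interpolation=cv2.INTER_CUBIC)
C=np.zeros((600,800,3),np.uint8)
C[:225,:420]=rs(T[125:185,293:405+0],420,225)   # 3.75x
C[:225,430:430+330]=rs(T[182:222,185:255],330,189)[:225] if False else cv2.copyMakeBorder(rs(T[182:222,185:255],330,189),0,36,0,0,cv2.BORDER_CONSTANT)
C[230:230+360,:480]=rs(im,480,360)
C[230:440,490:790]=rs(T[135:170,395-15:430],300,210)
cv2.imwrite('pics/c9.png',C)
E
python3 plan.py
```

```text
[253.44399045 186.28169248]
[253.35416263 148.44745136]
now [423.2 367.6 247.5] [-1.7998e+02  3.0000e-02  8.4960e+01] F [ 0.1 -1.1  0.7] open 1.001 g 0.0 t 20.1
```

View pics/c9.png

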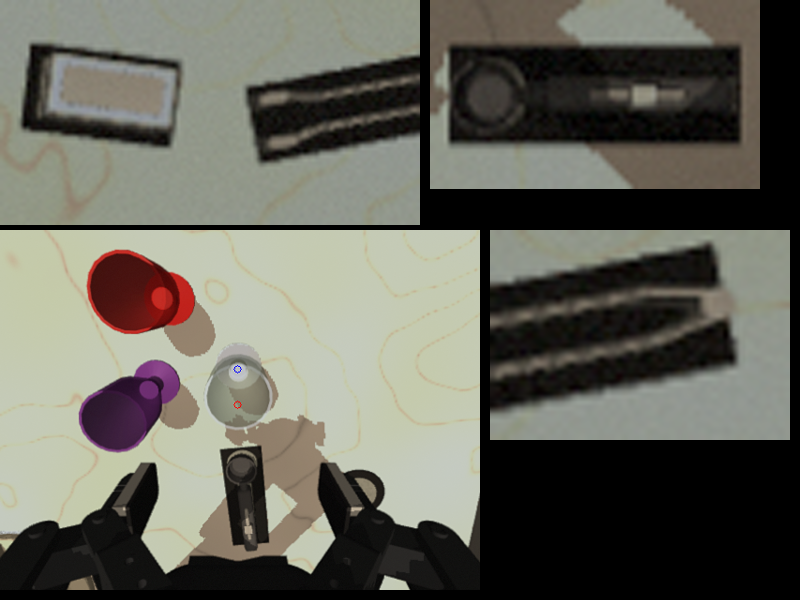

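Pads: tin, tongs and disher all sit on their silhouettes within a few mm once parallax is allowed for. The glass rim is centred at about (239,394) in the composite and its foot at (239,365), slightly beyond the predicted marks.

```bash
python3 - <<'E'
from h import *
f=snap('wrist'); k=.9375
print(ray(f,[(239/k,164/k)],150),ray(f,[(239.5/k,135/k)],3))
im=f['color'].astype(int); 
g=cv2.Canny(f['color'],30,90)
cs,_=cv2.findContours(g[110:230,200:310].copy(),cv2.RETR_LIST,cv2.CHAIN_APPROX_NONE)
for c in cs:
    if len(c)>100: print(len(c),[np.round(v,1) for v in cv2.fitEllipse(c)], c.reshape(-1,2).min(0)+[200,110],c.reshape(-1,2).max(0)+[200,110])
t=snap('top')
cv2.imwrite('pics/w11.png',cv2.resize(f['color'][105:225,195:315,::-1],None,fx=4,fy=4))
E
python3 plan.py 423,374,200,85
```

```text
[[425.50080932 379.76296383]] [[426.70539685 377.45268242]]
307 [array([63.6, 52.8]), array([37.4, 64.3]), np.float64(130.2)] [227 136] [290 190]
978 [array([54.7, 66.8]), array([69.7, 86.1]), np.float64(3.0)] [216 132] [296 229]
102 [array([86.3, 21.3]), array([16.2, 36.5]), np.float64(104.1)] [267 123] [309 140]
now [423.4 367.9 247.7] [180.     0.    84.96] F [-0.6 -0.4  0.3] open 1.002 g 0.0 t 20.2
423,374,200,85 dp [ 0.15 -0.02  1.19] rot [ 0.    0.   -0.01] rows>= 1.2
```

```bash
python3 plan.py 425,376,180,85 425,376,100,85
```

```text
now [423.4 367.9 247.7] [180.     0.    84.96] F [-0.6 -0.4  0.3] open 1.002 g 0.0 t 20.2
425,376,180,85 dp [0.21 0.02 1.69] rot [ 0.    0.   -0.01] rows>= 1.6
425,376,100,85 dp [ 0. -0.  2.] rot [0. 0. 0.] rows>= 1.9
```

Request:
play_rows(dp=[[0.2,0.02,0.3],[0.2,0.02,0.7],[0.2,0.02,1.1],[0.2,0.02,1.5],[0.2,0.02,1.69]], rot=[[0,0,0],[0,0,0],[0,0,0],[0,0,0],[0,0,0]])

```text
clock: 20.63
eef_pos: [423.8, 376.2, 177.4]
tcp_rot: [-3.14, 0.002, 1.484]
contact_force: [-0.5, 0.2, -1.1]
opening: 1.0
grasp_force: 0.0
```

Request:
play_rows(dp=[[0,0,0],[0,0,0],[0,0,0]], rot=[[0,0,0],[0,0,0],[0,0,0]])

```text
clock: 20.88
eef_pos: [425.0, 377.2, 180.7]
tcp_rot: [3.141, -0.001, 1.484]
contact_force: [0.5, 0.4, 0.7]
opening: 1.0
grasp_force: 0.0
```

```bash
python3 - <<'E'
from h import *
f=snap('wrist'); im=f['color']
cv2.imwrite('pics/w12.png',im[:,:,::-1])
q=proj(f,[[425+31*np.cos(a),376+31*np.sin(a),150] for a in np.linspace(0,6.28,200)]);d=im[:,:,::-1].copy()
cv2.polylines(d,[q.astype(int)],True,(0,0,255),1)
cv2.imwrite('pics/w12.png',d)
E
python3 plan.py
```

```text
now [425.1 377.2 180.9] [ 1.7994e+02 -6.0000e-02  8.5030e+01] F [0.2 0.1 0.5] open 1.0 g 0.0 t 20.9
```

View pics/w12.png

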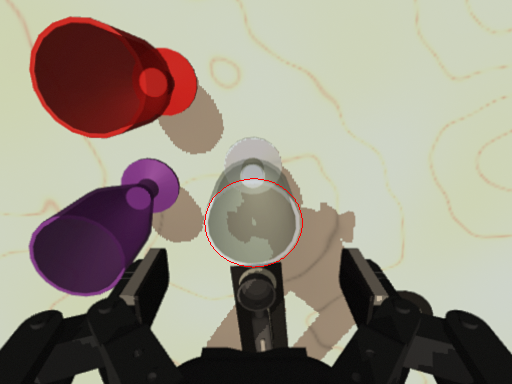

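The clear glass's rim matches the predicted circle at (253,222), so its position is (425,376). That was the last of my picture views. Descending.

Request:
play_rows(dp=[[-0.02,0,0.4],[-0.02,0,0.8],[-0.02,0,1.3],[-0.02,0,1.8],[-0.02,0,2.0]], rot=[[0,0,0],[0,0,0],[0,0,0],[0,0,0],[0,0,0]])

```text
clock: 21.35
eef_pos: [424.0, 375.5, 98.7]
tcp_rot: [-3.141, 0.001, 1.484]
contact_force: [-0.6, -0.4, 0.1]
opening: 1.001
grasp_force: 0.0
```

Request:
play_rows(dp=[[0,0,0],[0,0,0],[0,0,0]], rot=[[0,0,0],[0,0,0],[0,0,0]])

```text
clock: 21.6
eef_pos: [425.2, 376.6, 101.4]
tcp_rot: [3.14, -0.001, 1.484]
contact_force: [-0.6, -0.2, 0.3]
opening: 1.002
grasp_force: 0.0
```

Request:
play_rows(dp=[[0,0,0],[0,0,0],[0,0,0],[0,0,0],[0,0,0]], rot=[[0,0,0],[0,0,0],[0,0,0],[0,0,0],[0,0,0]], fingers=0.6, grip_force=30)

```text
clock: 22.02
eef_pos: [424.8, 376.6, 101.4]
tcp_rot: [3.141, -0.001, 1.484]
contact_force: [-2.3, 0.2, 6.7]
opening: 0.73
grasp_force: 31.6
```

Request:
play_rows(dp=[[0,0,0],[0,0,0],[0,0,0]], rot=[[0,0,0],[0,0,0],[0,0,0]], fingers=0.5, grip_force=35)

```text
clock: 22.27
eef_pos: [424.8, 376.6, 101.4]
tcp_rot: [3.141, -0.001, 1.484]
contact_force: [-1.8, -0.0, 7.6]
opening: 0.729
grasp_force: 36.3
```

```bash
python3 plan.py 425,376,160,85 500,270,160,85 593,150.6,160,85
```

```text
now [424.8 376.6 101.4] [ 1.7995e+02 -8.0000e-02  8.5040e+01] F [-1.8 -0.   7.6] open 0.729 g 36.3 t 22.3
425,376,160,85 dp [-0.01  0.01 -1.46] rot [ 0.01 -0.01  0.01] rows>= 1.4
500,270,160,85 dp [-2.48  2.1   0.  ] rot [0. 0. 0.] rows>= 3.1
593,150.6,160,85 dp [-2.77  2.58  0.  ] rot [0. 0. 0.] rows>= 3.6
```

Request:
play_rows(dp=[[0,0,-0.2],[0,0,-0.5],[0,0,-0.8],[0,0,-1.2],[0,0,-1.5]], rot=[[0,0,0],[0,0,0],[0,0,0],[0,0,0],[0,0,0]])

```text
clock: 22.68
eef_pos: [424.9, 376.3, 162.3]
tcp_rot: [3.14, -0.001, 1.484]
contact_force: [0.7, 0.3, -2.0]
opening: 0.727
grasp_force: 38.8
```

```bash
python3 - <<'E'
from h import *
from scipy.optimize import least_squares
f=optics.grab_frame('wrist')
for name,p,e in (('w4.png',[415.1,174.6,60.8],[179.95,-.01,90.94]),('w10.png',[423.2,367.6,247.5],[-179.98,.03,84.96])):
    im=cv2.imread('pics/'+name)
    T=np.eye(4);T[:3,:3]=Rn.from_euler('xyz',e,degrees=True).as_matrix();T[:3,3]=p
    W=np.linalg.inv(T@np.array(f['mount']));f['R']=W[:3,:3];f['t']=W[:3,3]
    m=(im.max(2)<45).astype(np.uint8)
    x0,x1,y0,y1=(425,511,170,305) if name=='w4.png' else (375,415,250,310)
    cs,_=cv2.findContours(m[y0:y1,x0:x1].copy(),cv2.RETR_EXTERNAL,cv2.CHAIN_APPROX_NONE)
    c=max(cs,key=len).reshape(-1,2)+[x0,y0]; c=c[(c[:,0]<x1-2)&(c[:,0]>x0+1)&(c[:,1]>y0+1)&(c[:,1]<y1-2)]
    w=ray(f,c,3)
    w=w[np.linalg.norm(w-[593,152],axis=1)>38]
    s=least_squares(lambda v:np.linalg.norm(w-v,axis=1)-46,[593,150],loss='soft_l1');print(name,len(w),s.x,s.cost)
E
python3 plan.py 500,270,160,85 593,150.6,160,85
```

```text
w4.png 190 [596.42273946 151.01716018] 38.173218259407335
w10.png 81 [593.47916236 149.17377954] 202.4876354515592
now [425.9 377.2 164.4] [179.81  -0.2   85.04] F [ 1.5  1.6 -0.2] open 0.725 g 38.8 t 22.7
500,270,160,85 dp [-2.51  2.08  0.11] rot [ 0.03 -0.03  0.01] rows>= 3.1
593,150.6,160,85 dp [-2.77  2.58  0.  ] rot [0. 0. 0.] rows>= 3.6
```

Request:
play_rows(dp=[[-0.3,0.25,0],[-0.8,0.65,0],[-1.4,1.15,0],[-2.0,1.65,0],[-2.5,2.08,0]], rot=[[0,0,0],[0,0,0],[0,0,0],[0,0,0],[0,0,0]])

```text
clock: 23.15
eef_pos: [499.6, 267.7, 160.5]
tcp_rot: [3.141, -0.0, 1.485]
contact_force: [0.6, -0.2, -2.2]
opening: 0.728
grasp_force: 38.9
```

Request:
play_rows(dp=[[-0.6,0.55,0],[-1.2,1.1,0],[-1.8,1.7,0],[-2.4,2.25,0],[-2.75,2.6,0]], rot=[[0,0,0],[0,0,0],[0,0,0],[0,0,0],[0,0,0]])

```text
clock: 23.57
eef_pos: [594.7, 147.9, 160.5]
tcp_rot: [3.14, 0.0, 1.483]
contact_force: [0.0, -0.6, -1.5]
opening: 0.732
grasp_force: 39.0
```

Request:
play_rows(dp=[[0,0,0],[0,0,0],[0,0,0],[0,0,0]], rot=[[0,0,0],[0,0,0],[0,0,0],[0,0,0]])

```text
clock: 23.9
eef_pos: [592.1, 151.3, 160.1]
tcp_rot: [-3.141, -0.0, 1.485]
contact_force: [0.6, 0.7, -1.9]
opening: 0.731
grasp_force: 39.1
```

```bash
python3 plan.py 594.5,150.6,125,85 594.5,150.6,104.5,85
```

```text
now [592.1 151.3 160.1] [-1.7997e+02 -1.0000e-02  8.5080e+01] F [ 0.6  0.7 -1.9] open 0.731 g 39.1 t 23.9
594.5,150.6,125,85 dp [-0.01  0.06  0.88] rot [-0.   -0.    0.01] rows>= 0.8
594.5,150.6,104.5,85 dp [ 0.   -0.    0.51] rot [0. 0. 0.] rows>= 0.5
```

Request:
play_rows(dp=[[-0.01,0.05,0.2],[-0.01,0.05,0.4],[-0.01,0.05,0.6],[-0.01,0.05,0.8],[-0.01,0.05,0.9]], rot=[[0,0,0],[0,0,0],[0,0,0],[0,0,0],[0,0,0]])

```text
clock: 24.32
eef_pos: [593.8, 150.0, 122.1]
tcp_rot: [-3.139, 0.001, 1.485]
contact_force: [0.0, -0.2, -2.4]
opening: 0.726
grasp_force: 39.1
```

Request:
play_rows(dp=[[0,0,0.08],[0,0,0.16],[0,0,0.24],[0,0,0.3],[0,0,0.35]], rot=[[0,0,0],[0,0,0],[0,0,0],[0,0,0],[0,0,0]])

```text
clock: 24.73
eef_pos: [594.9, 150.0, 109.9]
tcp_rot: [3.141, -0.0, 1.484]
contact_force: [-0.2, -0.2, -2.3]
opening: 0.729
grasp_force: 39.1
```

Request:
play_rows(dp=[[0,0,0],[0,0,0],[0,0,0],[0,0,0]], rot=[[0,0,0],[0,0,0],[0,0,0],[0,0,0]])

```text
clock: 25.07
eef_pos: [595.0, 150.0, 110.3]
tcp_rot: [3.141, -0.0, 1.484]
contact_force: [0.0, -0.0, -1.7]
opening: 0.727
grasp_force: 39.1
```

```bash
python3 plan.py 594.5,150.6,104.5,85
```

```text
now [595.  150.  110.3] [ 1.7997e+02 -1.0000e-02  8.5030e+01] F [ 0.  -0.  -1.7] open 0.727 g 39.1 t 25.1
594.5,150.6,104.5,85 dp [ 0.01 -0.01  0.15] rot [ 0.   -0.    0.01] rows>= 0.1
```

Request:
play_rows(dp=[[0,0,0.03],[0,0,0.06],[0,0,0.09],[0,0,0.12],[0,0,0.15]], rot=[[0,0,0],[0,0,0],[0,0,0],[0,0,0],[0,0,0]])

```text
clock: 25.48
eef_pos: [594.8, 150.1, 104.4]
tcp_rot: [3.142, -0.0, 1.484]
contact_force: [-5.6, 0.4, 16.9]
opening: 0.727
grasp_force: 40.5
```

Request:
play_rows(dp=[[0,0,0],[0,0,0],[0,0,0],[0,0,0]], rot=[[0,0,0],[0,0,0],[0,0,0],[0,0,0]])

```text
clock: 25.82
eef_pos: [594.8, 150.1, 104.5]
tcp_rot: [3.141, -0.0, 1.484]
contact_force: [-3.2, -0.8, 6.1]
opening: 0.726
grasp_force: 39.7
```

The glass has touched down. Releasing and rising.

Request:
play_rows(dp=[[0,0,0],[0,0,0],[0,0,0],[0,0,0],[0,0,0]], rot=[[0,0,0],[0,0,0],[0,0,0],[0,0,0],[0,0,0]], fingers=1)

```text
clock: 26.23
eef_pos: [594.8, 150.0, 103.9]
tcp_rot: [3.142, -0.0, 1.484]
contact_force: [0.5, -0.3, -0.2]
opening: 1.0
grasp_force: 0.0
```

Request:
play_rows(dp=[[0,0,-0.3],[0,0,-0.8],[0,0,-1.5],[0,0,-2.3],[0,0,-3.2]], rot=[[0,0,0],[0,0,0],[0,0,0],[0,0,0],[0,0,0]])

```text
clock: 26.65
eef_pos: [594.0, 149.8, 233.3]
tcp_rot: [-3.14, 0.001, 1.484]
contact_force: [1.2, 0.2, -0.8]
opening: 0.998
grasp_force: 0.0
```

Request:
play_rows(dp=[[0,0,-0.3],[0,0,-0.5],[0,0,-0.5],[0,0,-0.5],[0,0,-0.5]], rot=[[0,0,0],[0,0,0],[0,0,0],[0,0,0],[0,0,0]])

```text
clock: 27.07
eef_pos: [593.8, 149.7, 250.3]
tcp_rot: [-3.139, 0.001, 1.484]
contact_force: [-0.6, -0.6, -0.1]
opening: 0.999
grasp_force: 0.0
```

```bash
python3 plan.py; python3 - <<'E'
from h import *
for n in('wrist','side'):
    f=snap(n,'end_%s.png'%n); im=f['color']
    print(n,'ctr px',proj(f,[[594.8,150.1,3]])[0])
    # dark ring of parfait pad
    c=proj(f,[[594.8,150.1,3]])[0]; m=(im.max(2)<(60 if n=='wrist' else 40)).astype(np.uint8)
    R=np.array([proj(f,[[594.8+60*np.cos(a),150.1+60*np.sin(a),3]])[0] for a in np.linspace(0,6.28,60)])
    k=np.zeros_like(m);cv2.fillPoly(k,[R.astype(int)],1)
    ys,xs=np.nonzero(m&k); 
    if len(xs):
        w=ray(f,np.c_[xs,ys],3);r_=np.linalg.norm(w-[594.8,150.1],axis=1);a=np.degrees(np.arctan2(*(w-[594.8,150.1]).T[::-1]))
        for b in range(-180,180,45):
            q=r_[(a>=b)&(a<b+45)]; print(b,len(q),np.round(np.percentile(q,[3,97]),1) if len(q) else '')
E
```

```text
now [593.8 149.7 250.3] [-1.7985e+02  5.0000e-02  8.5040e+01] F [-0.6 -0.6 -0.1] open 0.999 g 0.0 t 27.1
wrist ctr px [254.61117649 150.77878693]
-180 41 [35.5 43.7]
-135 0 
-90 0 
-45 140 [34.1 45.2]
0 225 [33.8 45.1]
45 235 [33.6 45. ]
90 229 [33.2 44.4]
135 190 [33.7 43.6]
side ctr px [196.39719242 216.92312761]
-180 26 [35.1 42.2]
-135 18 [36.2 42.3]
-90 6 [37.6 41.9]
-45 11 [37.5 42.1]
0 23 [34.8 42.6]
45 33 [33.9 43.6]
90 39 [33.8 44.7]
135 35 [34.8 44.2]
```

The pad ring is concentric with the release point to within about 1 mm, and nothing is touching the robot. Handing in.

```bash
python3 -c "
from rig import r
print(r.sign_off())"
```

```text
the job is handed in; nothing more can be done
None
```

The tongs, disher and tin were put on their silhouettes first, then the clear parfait cup was set down upright on its pad; the job was handed in at about 27 s, and the hand-in call returned no verdict.

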